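# Build up the keyed work support on the bench channel

### The job

Build up the work support in the channel on the bench: take the keyed riser (the block with two notches in its top) from the sloping rack and seat it with its lugs fully down in the notched bar, whose exact place along the channel has to be felt for, and let go of it. Then take the cap (the block with the thin pad on its top) and seat it fully down in the riser's notches. Leave both level and released, and do not disturb the loose tape measure and the loose offcut.

Things in the scene. Friction and masses are not known exactly. Their poses are not given: they have to be found in the camera images.
- riser_center (a point): Centre of the riser, half-way up: a brown wooden block 96 mm long (x) x 50 mm wide (y) x 36 mm high (z), about 0.18 kg; grip it across the 50 mm. Two notches in its top, 11 mm deep: a wide one (17 along x, 33 along y) at x = +27 mm, a narrow one (17 x 17) at x = -27 mm. Axes: x towards the wide lug, z out of the top.
- riser: The riser; origin at the centre of its underside, axes as above. Two lugs stand 10 mm below the underside: a wide one (14 mm along x, 30 along y) at x = +27 mm and a narrow one (14 x 14) at x = -27 mm; the last 6 mm of each tapers in by 3 mm a side. Notches are 1.5 mm larger a side than the lugs.
- cap_center (a point): Centre of the cap, half-way up its 30 mm high wooden body (pad not counted): outline, lugs, axes and weight like the riser's, but without notches: a flat top with a thin pad 84 x 40 x 3 mm. Seated, its centre is 33 mm above the riser's centre, x axes pointing the same way.
- cap: The cap; origin at the centre of its underside, 15 mm below its centre; wide lug at x = +27 mm, narrow lug at x = -27 mm.
- channel_mid (a point): Middle of the channel, at the height of the top of the notched bar in it (38 mm above the bench). The bar does not move and is centred across the channel, but its middle lies anywhere up to 18 mm either side of this point along x, not reported: feel or look for it. Riser seated: its centre 18 mm above this point (28 mm while its lugs ride on the bar). Axes: x along the channel, z up.
- base: Fixed channel base 190 mm long (x) x 78 mm wide (y), origin under its middle on the bench; low metal cheeks, 6 mm lower than the bar. The wooden bar is 150 mm long, 50 mm wide; its notches, 11 mm deep: a wide one (17 x 33 mm) 27 mm from the bar's middle towards +x, a narrow one (17 x 17) 27 mm towards -x. So the riser fits one way round, its x along +x.
- rack: Fixed wooden rack, 138 x 184 mm; origin under its middle; x points up the slope, to the robot's left. Its board slopes 35 degrees, top edge about 95 mm above the bench, with a lip at the low edge. Riser and cap lie on it on their lugs, 52 mm either side of the middle (either may be nearer), tilted 35 degrees, their x pointing up the slope.
- tape_measure: Loose yellow tape measure, 64 x 89 x 33 mm, origin under its centre: bystander, leave alone.
- offcut: Loose wooden offcut, 32 x 90 x 32 mm, origin under its centre: bystander, leave alone.
There are look-alikes about, which are no part of the job. What is shaped like the riser but red is not meant.

How it is judged:
By the outcome, as a careful person would: the job done as asked, in the order asked, and still so for the second after the job is handed in, with the robot touching nothing.
It also fails if it takes over 64 s, if anything falls off the work surface, if the arm or the gripper's body presses on something with over 40 N, if the wrist force passes 120 N, or if a joint passes its speed limit or range.

### The arm

A 6-joint arm with a two-finger parallel gripper is mounted at the origin on a cart in front of the work surface, level with it; the furniture and walls round the work are solid. World frame = base frame: x ahead of the robot, y to its left, z up, the work surface at z = 0. Lengths are in m, angles in rad, forces in N, time in s.
With the tool pointing down it reaches from about 0.375 to 0.9 m from the base axis. Payload 3.1 kg.
Tool frame: the origin (TCP) lies midway between the tips of the shut fingers; the grasp point (between the pads) lies 19 mm behind it; z points along the fingers, y is the direction in which the jaws open and shut (so a half turn about z gives the same grasp; the last joint's range is limited). The gripper opens to 87 mm and grips with 3 to 60 N. Pads are 19 mm wide; open, the fingers measure 117 mm over their backs; the gripper's body (75 mm by 190 mm) begins 51 mm behind the grasp point.
Start: joints at [-1.47, 0.527, 1.433, -0, 1.181, -0.178], TCP at [0.172, -0.601, 0.223] pointing down, gripper open.
Joint ranges: [-3.08, 3.08], [-0.75, 2.2], [0.22, 2.44], [-1.43, 4.57], [0, 2.65], [-2.85, 2.85]. Speed limits (rad/s): [2.79, 2.79, 3.14, 3.14, 3.14, 3.14].

### API

Orientations are given as a unit quaternion [x, y, z, w].
In Python, from rig import robot gives the robot as it stands.
- The arm moves only by the tool move_arm, never from a script. Its argument "rows" is one flat list of numbers, 7 for each row, row after row: the shift along the world's x, y, z in mm, then the turn, a rotation vector about the world's x, y, z in rad, then the closure, from 0 (fully open) to 1 (shut). A call has 1 to 12 rows; each row shifts and turns the commanded pose from where the row before left it; what a row does not reach is not made up. A row lasts 1/10 s, in which the tool goes at most 50 mm and 8.59 degrees, less where a joint would pass 70% of its speed; a pose out of reach is approached as far as the arm can. A call with a gripper value outside its range is refused whole. The fingers move at their own pace and stop on an object; "grip_force" is the grip in N (left out, the last holds). Time passes only in rows, so rows that do not move let the fingers close. It gives the time, the measured TCP pose, the force and the opening at its end, in the units of the state.
- robot.get_obs(): the state, without advancing time (a new reading comes with each control period).
- robot.camera(name): name is "side" or "top" or "wrist"; returns a dict with "color" (400x640x3 uint8, red, green, blue), "z_map" (400x640 float32, m along the optical axis (not along the pixel's ray), 0 where there is no reading), "camera_matrix" (3x3 intrinsics, pixels), "R" (3x3) and "t" (3): a world point X has camera coordinates R X + t; the wrist camera has in their place "tool_from_camera" (4x4, takes a point from camera to tool coordinates, whose origin is the TCP and whose axes are the flange's). Camera axes: x right, y down, z forward; pixel columns grow to the right and rows downward; lengths in m; the calibration is good to about 2 mm. A picture is of the moment at which its call begins: read the wrist's pose just before it.
- robot.hand_in(): hands the job in, once; it reports no verdict.
Trained networks look in the newest picture that a camera, given by its name, has taken for a name from the list of things; names that differ only in an ending like _2 or _b are one class to them, and where a whole thing is asked for, a point or a joint stands for the part that bears it (a point fixed in the world has none). Each returns a list of dicts, best first, with "conf" (0 to 1); they miss things now and then, are a little off and sometimes report something else, mostly with a low value. They report only what shows in the picture. A call takes as long as a camera call. They do not tell look-alikes from the thing itself.
- robot.search_frame(camera, thing): "at" ([column, row] in pixels, amid what is visible of it).
- robot.spot_point(camera, thing): "at" ([column, row] in pixels: a listed point, or the origin of a listed thing).
The state is a dict: "time": time; "q": joint angles; "joint_velocities": joint speeds; "joint_torque": joint torques, N m; "position": TCP position; "tool_rot": TCP orientation; "ft_force": force on the tool from outside, world axes, zero at the start; "moment": the same for the moment, N m; "grip_width": finger opening in m.
Only numpy, scipy, OpenCV 4.12 (cv2) and the standard library are available. Lean on these libraries where they do the work, as an engineer would, in place of code of your own. Each camera call takes 0.05 s, during which the arm holds its last target.

## Working session

There is one attempt and no reset: what is moved stays moved. The work goes in short steps, Python scripts to look and compute and a tool call to move; the robot and the scene stay as the last step left them, time stands still between calls to the robot, and variables do not carry over. Pictures are saved under pics/ and viewed, and the job is handed in when it is done.

Besides the shell and the picture viewer there is one more tool, called after "Emit:" as name(argument=value, ...), one argument or row to a line, values as JSON. move_arm: Moves the arm, as the interface text tells. Its arguments: {"type":"object","properties":{"rows":{"type":"array","items":{"type":"number"}},"grip_force":{"type":"number"}},"required":["rows"]}

```bash
ls; mkdir -p pics; cat > h.py <<'E'
import numpy as np, cv2
from rig import robot
from scipy.spatial.transform import Rotation as Ro
def world(cam,px,py,z=None,o=None):
    K=cam["camera_matrix"]; 
    if z is None: z=cam["z_map"][int(round(py)),int(round(px))]
    p=np.array([(px-K[0,2])/K[0,0]*z,(py-K[1,2])/K[1,1]*z,z])
    if "R" in cam: return cam["R"].T@(p-cam["t"])
    T=cam["tool_from_camera"]; p=T[:3,:3]@p+T[:3,3]
    return Ro.from_quat(o["tool_rot"]).apply(p)+np.array(o["position"])
def save(n,img,s=1):
    img=cv2.resize(img,None,fx=s,fy=s,interpolation=cv2.INTER_CUBIC) if s!=1 else img
    cv2.imwrite("pics/"+n,img[:,:,::-1])
def cloud(cam,o=None):
    K=cam["camera_matrix"];Z=cam["z_map"].astype(float)
    v,u=np.mgrid[:Z.shape[0],:Z.shape[1]]
    P=np.stack([(u-K[0,2])/K[0,0]*Z,(v-K[1,2])/K[1,1]*Z,Z],-1)
    if "R" in cam: W=(P-cam["t"])@cam["R"]
    else:
        T=cam["tool_from_camera"];P=P@T[:3,:3].T+T[:3,3]
        W=P@Ro.from_quat(o["tool_rot"]).as_matrix().T+np.array(o["position"])
    W[Z==0]=np.nan
    return W
E
python3 - <<'E'
from h import *
print(robot.get_obs())
for n in ["top","side"]:
    c=robot.camera(n); save(n+"0.png",c["color"]); np.save(n+"0.npy",c,allow_pickle=True)
    print(n,c["camera_matrix"].tolist(),(-c["R"].T@c["t"]).tolist(),c["R"].tolist())
    for t in ["riser_center","cap_center","riser","cap","channel_mid","base","rack","tape_measure","offcut"]:
        for r in robot.spot_point(n,t)[:3]:
            print(n,t,np.round(r["at"],1),round(r["conf"],2),np.round(world(c,*r["at"]),3))
E
```

```text
pics
{'time': 0.0, 'q': array([-1.47053159e+00,  5.28462336e-01,  1.43391681e+00,  2.20110002e-05,
        1.18137017e+00, -1.78506337e-01]), 'joint_velocities': array([ 0.00036527, -0.00050375, -0.00058282,  0.00101131, -0.00044495,
        0.00032661]), 'joint_torque': array([-8.53185520e-04, -4.40046108e+01, -1.76593530e+01,  6.31885557e-02,
        5.84216556e-02, -1.70309236e-04]), 'position': array([ 0.17194006, -0.60012194,  0.22156936]), 'tool_rot': array([ 9.90301559e-01,  1.38930408e-01,  5.23436033e-05, -1.07710801e-03]), 'ft_force': array([ 0.0719687 ,  0.23943864, -1.07166339]), 'moment': array([-0.05256715,  0.03186126,  0.04078416]), 'grip_width': 0.08692364980930084}
top [[408.31661036116117, 0.0, 320.3912430907349], [0.0, 408.31661036116117, 203.121537815491], [0.0, 0.0, 1.0]] [0.473164206954313, 0.06303724706879221, 0.9441002024233927] [[-0.022385663162800364, -0.9996658226886326, -0.012927684750977398], [-0.9958948262606477, 0.023431896272787047, -0.08743249547128014], [0.08770619768314958, 0.010917379965923865, -0.9960865593424317]]
top riser_center [310.2 208. ] 
[... 841 characters left out ...]
8], [0.12992349676135942, 0.8341871187881261, -0.5359587072128471]]
side riser_center [322.  205.2] 0.7 [0.539 0.081 0.043]
side riser_center [331.7 157.9] 0.65 [0.587 0.234 0.083]
side cap_center [289.6 163.4] 0.64 [0.481 0.242 0.072]
side riser [332.2 159.5] 0.72 [0.587 0.226 0.082]
side riser [322.9 212.1] 0.6 [0.539 0.069 0.032]
side riser [258.6 229.1] 0.38 [0.396 0.033 0.028]
side cap [293.4 162. ] 0.56 [0.491 0.24  0.076]
side channel_mid [364.5 270.8] 0.71 [ 0.581 -0.139  0.038]
side base [362.1 288.3] 0.94 [ 0.567 -0.179  0.037]
side rack [311.1 173.5] 0.76 [0.536 0.25  0.034]
side tape_measure [388.1 227.6] 0.75 [0.672 0.009 0.017]
side offcut [258.1 230. ] 0.76 [0.394 0.034 0.025]
```

View pics/top0.png

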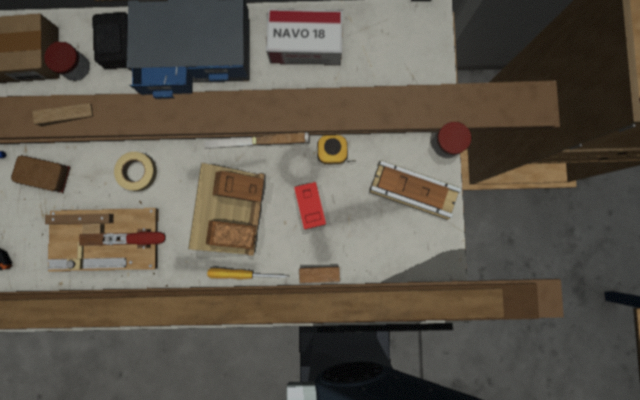

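View pics/side0.png

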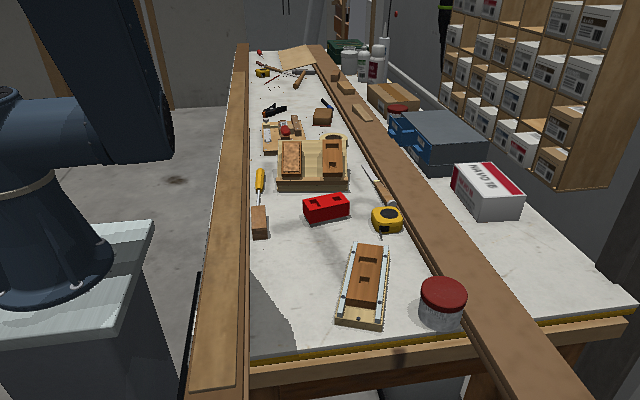

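```bash
python3 - <<'E'
from h import *
c=np.load("top0.npy",allow_pickle=True).item()
a=c["color"][150:300,180:340]; save("topcrop.png",a,5)
b=c["color"][130:240,360:470]; save("topcrop2.png",b,5)
E
```

```text
(no output)
```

View pics/topcrop.png

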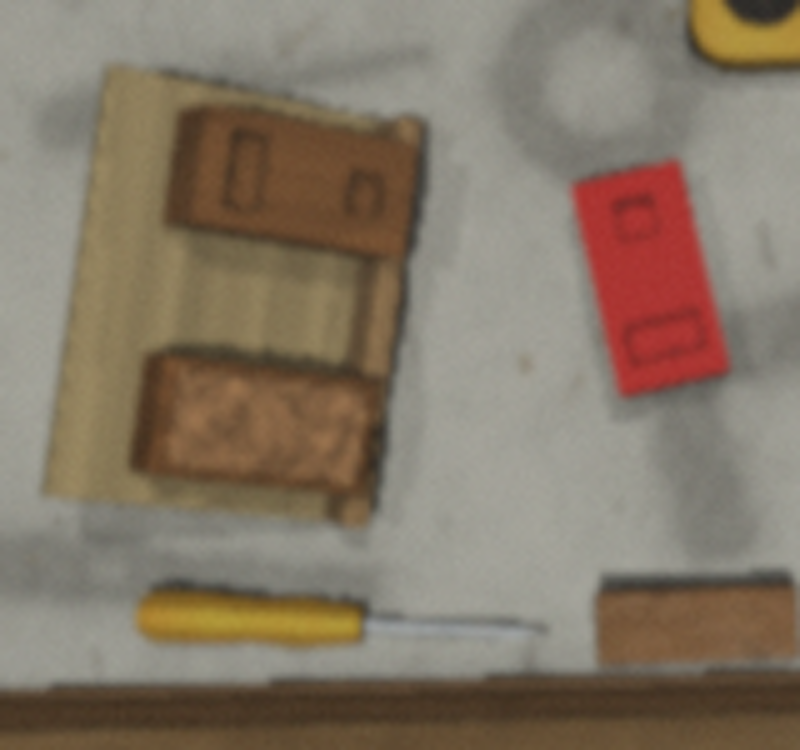

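View pics/topcrop2.png

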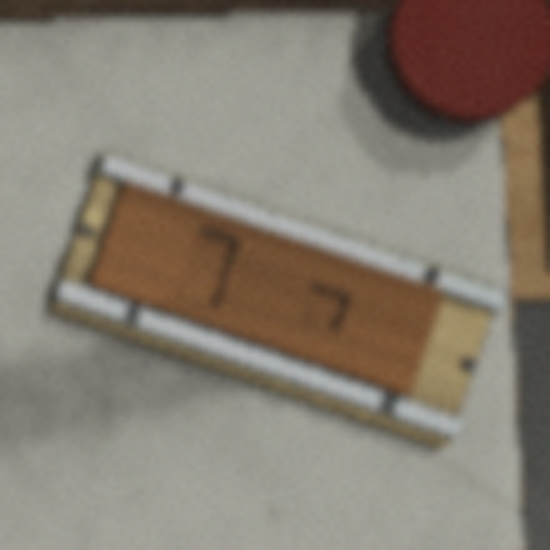

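```bash
python3 - <<'E'
from h import *
c=np.load("top0.npy",allow_pickle=True).item()
W=cloud(c)
np.set_printoptions(precision=3,suppress=True)
# rails heights
for p in [(300,310),(300,290),(300,120),(400,120),(300,100)]: print(p,world(c,*p))
for p in [(320,151),(318,272),(230,273),(453,137),(280,140)]: print(p,world(c,*p))
# boxes: channel fit
X,Y,Z=W[...,0],W[...,1],W[...,2]
m=(Z>0.03)&(Z<0.045)&(X>0.5)&(X<0.68)&(Y>-0.25)&(Y<-0.03)
r=cv2.minAreaRect(W[m][:,:2].astype(np.float32)*1000); print("chan",m.sum(),r,cv2.boxPoints(r).tolist())
m=(Z>0.05)&(Z<0.14)&(X>0.42)&(X<0.66)&(Y>0.17)&(Y<0.36)
for (u,v) in [(245,170),(230,170),(220,200),(200,205),(205,240),(230,237),(240,187),(265,205)]: print((u,v),world(c,u,v))
E
```

```text
(300, 310) [0.32  0.123 0.036]
(300, 290) [0.361 0.123 0.023]
(300, 120) [0.744 0.115 0.037]
(400, 120) [ 0.738 -0.112  0.035]
(300, 100) [0.79  0.114 0.038]
(320, 151) [0.672 0.071 0.032]
(318, 272) [0.401 0.082 0.034]
(230, 273) [0.402 0.278 0.025]
(453, 137) [ 0.69  -0.222  0.06 ]
(280, 140) [0.702 0.163 0.024]
chan 2126 ((615.614501953125, -155.22805786132812), (189.62969970703125, 145.91099548339844), 69.11483001708984) [[513.6512451171875, -217.80490112304688], [649.9754638671875, -269.8216247558594], [717.5777587890625, -92.65121459960938], [581.2535400390625, -40.634490966796875]]
(245, 170) [0.638 0.248 0.002]
(230, 170) [0.629 0.27  0.058]
(220, 200) [0.562 0.29  0.066]
(200, 205) [0.55  0.326 0.09 ]
(205, 240) [0.477 0.319 0.078]
(230, 237) [0.482 0.262 0.095]
(240, 187) [0.586 0.241 0.092]
(265, 205) [0.555 0.202 0.004]
```

Top view: candidates for the riser are the brown block with two notches on the rack at (235,187) and the red look-alike at (309,206). I choose the brown one. The cap is the padded block at (230,236), and the bar's notches show at about (404,183) and (426,191).

```bash
python3 - <<'E'
from h import *
np.set_printoptions(precision=3,suppress=True)
c=np.load("top0.npy",allow_pickle=True).item()
W=cloud(c)
def fit(poly,crop=(180,150),s=5):
    m=np.zeros(c["z_map"].shape,np.uint8)
    p=(np.array(poly)/s+np.array(crop)).round().astype(np.int32)
    cv2.fillPoly(m,[p],1); P=W[(m>0)&np.isfinite(W[...,0])]
    for _ in range(4):
        ce=P.mean(0);n=np.linalg.svd(P-ce,full_matrices=False)[2][2];n*=np.sign(n[2]);d=(P-ce)@n
        k=abs(d)<max(2*np.median(abs(d)),.002)
        if k.all():break
        P=P[k]
    print(len(P),ce,n,"tilt",np.degrees(np.arccos(n[2])),"az",np.degrees(np.arctan2(n[1],n[0])),d.std()); return ce,n
fit([(205,125),(410,165),(400,235),(195,205)])
fit([(185,370),(360,395),(350,470),(175,455)])
fit([(130,90),(165,90),(105,470),(65,470)])
fit([(200,255),(350,270),(340,350),(180,335)])
fit([(130,215),(420,305),(400,370),(110,275)],(360,130))
# corners of channel
for (u,v) in [(100,158),(500,300),(460,430),(55,292),(118,190),(95,280),(440,300),(415,390)]:
    print(u,v,world(c,360+u/5,130+v/5,), )
o=robot.get_obs(); w=robot.camera("wrist"); print(w["tool_from_camera"],w["camera_matrix"][0])
E
```

```text
428 [0.587 0.238 0.09 ] [-0.077 -0.566  0.821] tilt 34.826671745818835 az -97.77348577157917 0.000988534106148424
510 [0.487 0.256 0.089] [-0.087 -0.568  0.818] tilt 35.10324091890051 az -98.71251427783298 0.0010041437110991373
546 [0.547 0.32  0.087] [-0.084 -0.576  0.813] tilt 35.59337697347073 az -98.33560978285934 0.0009823404704377568
457 [0.54  0.265 0.048] [-0.097 -0.567  0.818] tilt 35.12937848537904 az -99.70026872867639 0.0010306956507830005
571 [ 0.58  -0.136  0.039] [ 0.007 -0.001  1.   ] tilt 0.40237279795737285 az -9.848332047651073 0.0010114910444271447
100 158 [ 0.646 -0.065  0.025]
500 300 [ 0.575 -0.239  0.035]
460 430 [ 0.518 -0.219  0.032]
55 292 [ 0.585 -0.042  0.025]
118 190 [ 0.628 -0.07   0.039]
95 280 [ 0.588 -0.058  0.04 ]
440 300 [ 0.576 -0.212  0.038]
415 390 [ 0.537 -0.203  0.022]
[[ 0.    -0.957 -0.289  0.079]
 [ 1.     0.    -0.001 -0.   ]
 [ 0.001 -0.289  0.957 -0.162]
 [ 0.     0.     0.     1.   ]] [332.387   0.    317.217]
```

Emit:
move_arm(
  rows=[15, 15, 0, 0, 0, 0.05, 0, 30, 34, 0, 0, 0, 0.08, 0, 36, 40, 0, 0, 0, 0.08, 0, 36, 35, 0, 0, 0, 0.08, 0, 36, 35, 0, 0, 0, 0.08, 0, 36, 35, 0, 0, 0, 0.08, 0, 35, 40, 0, 0, 0, 0.08, 0, 35, 40, 0, 0, 0, 0.08, 0, 35, 40, 0, 0, 0, 0.08, 0, 35, 40, 0, 0, 0, 0.08, 0, 35, 40, 0, 0, 0, 0.08, 0, 24, 40, 0, 0, 0, 0.08, 0],
)

```text
time: 2.25
position: [0.5484, -0.1792, 0.2228]
tool_rot: [0.821, 0.571, 0.001, 0.0]
ft_force: [0.2, 0.8, 1.7]
grip_width: 0.087
```

Emit:
move_arm(
  rows=[15, 20, 0, 0, 0, 0.01, 0, 5, 10, 0, 0, 0, 0, 0, 0, 0, 0, 0, 0, 0, 0],
)

```text
time: 2.55
position: [0.5666, -0.15, 0.2225]
tool_rot: [0.819, 0.574, -0.0, -0.0]
ft_force: [0.0, -0.5, -0.7]
grip_width: 0.0873
```

```bash
python3 - <<'E'
from h import *
o=robot.get_obs(); w=robot.camera("wrist"); np.save("w1.npy",[o,w],allow_pickle=True); save("w1.png",w["color"],1.25)
print(o["time"],o["position"],Ro.from_quat(o["tool_rot"]).as_matrix()[:,0],o["ft_force"])
E
```

```text
2.55 [ 0.56656763 -0.15003643  0.22249605] [3.41641857e-01 9.39830218e-01 5.48936267e-05] [ 0.03882164 -0.5060442  -0.7153001 ]
```

View pics/w1.png

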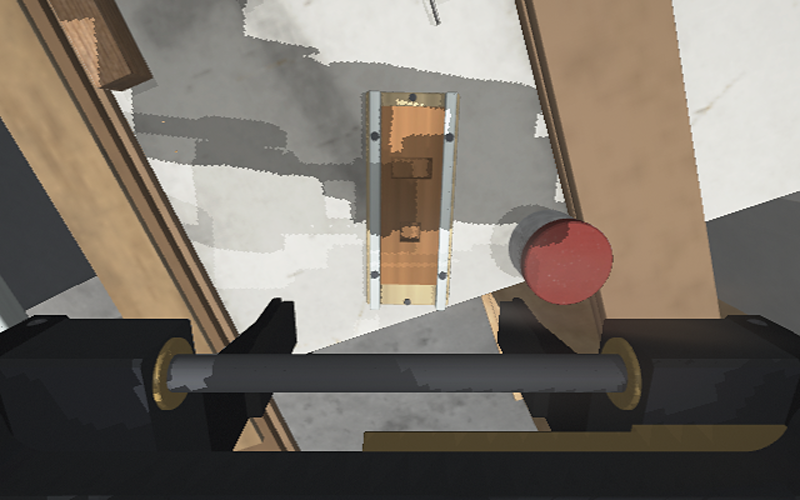

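```bash
python3 - <<'E'
from h import *
o,w=np.load("w1.npy",allow_pickle=True); save("w1c.png",w["color"][65:250,270:385],3.2)
E
```

```text
(no output)
```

View pics/w1c.png

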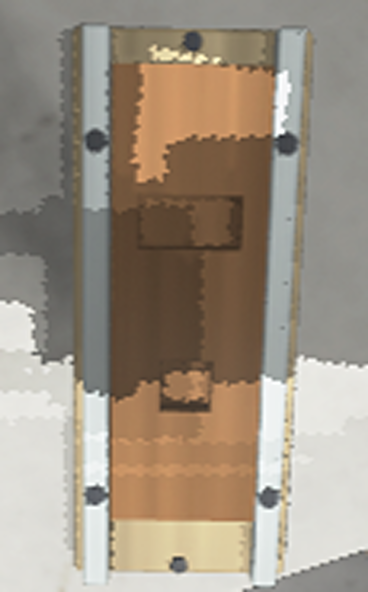

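```bash
cat >> h.py <<'E'
def onplane(cam,o,px,py,z0):
    a=world(cam,px,py,0.1,o);b=world(cam,px,py,0.5,o)
    return a+(b-a)*(z0-a[2])/(b[2]-a[2])
E
python3 - <<'E'
from h import *
np.set_printoptions(precision=4,suppress=True)
o,w=np.load("w1.npy",allow_pickle=True)
q=lambda u,v:onplane(w,o,270+u/3.2-.35,65+v/3.2-.35,.038)
P={k:q(*p) for k,p in dict(w1=(139,196),w2=(243,196),w3=(243,249),w4=(139,249),n1=(160,361),n2=(211,361),n3=(211,411),n4=(160,411),b1=(112,65),b2=(275,65),b3=(255,520),b4=(110,520)).items()}
W=sum(P[k] for k in ["w1","w2","w3","w4"])/4;N=sum(P[k] for k in ["n1","n2","n3","n4"])/4;B=sum(P[k] for k in ["b1","b2","b3","b4"])/4
print(W,N,(W+N)/2,B,np.linalg.norm(W-N))
d=W-N;print("yaw WN",np.degrees(np.arctan2(d[1],d[0])))
for a,b in [("b4","b1"),("b3","b2"),("w4","w1"),("w3","w2"),("b1","b2"),("b4","b3"),("w1","w2"),("w4","w3"),("n1","n2")]:
    d=P[b]-P[a];print(a,b,np.linalg.norm(d),np.degrees(np.arctan2(d[1],d[0])))
print(world(w,270+185/3.2,65+300/3.2,None,o), world(w,270+200/3.2,65+450/3.2,None,o))
E
```

```text
[ 0.5934 -0.1086  0.038 ] [ 0.5737 -0.1589  0.038 ] [ 0.5835 -0.1337  0.038 ] [ 0.5833 -0.1338  0.038 ] 0.05394986581192729
yaw WN 68.67120215467499
b4 b1 0.14966053554992734 69.13605286570849
b3 b2 0.14963376583215918 69.26675493784425
w4 w1 0.0167225457579075 69.82227111875363
w3 w2 0.016725845943602567 71.43744502169135
b1 b2 0.05017822161477482 -19.975153781404885
b4 b3 0.050519948042684566 -19.95036076657747
w1 w2 0.03312611182989621 -19.968627947007196
w4 w3 0.03359756180456358 -19.965857263442317
n1 n2 0.01698678151488907 -19.95973475094638
[ 0.5835 -0.1319  0.0384] [ 0.5711 -0.1823  0.0378]
```

```bash
cat >> h.py <<'E'
def rackR(yaw=81.5,t=35):
    y,t=np.radians(yaw),np.radians(t)
    x=np.array([np.cos(y)*np.cos(t),np.sin(y)*np.cos(t),np.sin(t)])
    n=np.array([-np.cos(y)*np.sin(t),-np.sin(y)*np.sin(t),np.cos(t)])
    return np.c_[x,np.cross(-n,x),-n]
def flatR(yaw):
    return rackR(yaw,0)
def go(o,pos,R):
    print("shift mm",((np.array(pos)-o["position"])*1000).round(1),"rotvec",(Ro.from_matrix(R)*Ro.from_quat(o["tool_rot"]).inv()).as_rotvec().round(4))
E
python3 - <<'E'
from h import *
o=robot.get_obs(); go(o,[.579,.198,.145],rackR())
E
```

```text
shift mm [ 12.9 349.4 -77.5] rotvec [ 0.5933 -0.1518  0.1953]
```

Emit:
move_arm(
  rows=[1.3, 15, 0, 0.03, -0.0076, 0.01, 0, 1.3, 35, 0, 0.0593, -0.0152, 0.0195, 0, 1.3, 38, -4, 0.0593, -0.0152, 0.0195, 0, 1.3, 40, -8, 0.0593, -0.0152, 0.0195, 0, 1.3, 40, -10, 0.0593, -0.0152, 0.0195, 0, 1.3, 40, -10, 0.0593, -0.0152, 0.0195, 0, 1.3, 40, -10, 0.0593, -0.0152, 0.0195, 0, 1.3, 40, -10, 0.0593, -0.0152, 0.0195, 0, 1.3, 35, -10, 0.0593, -0.0152, 0.0195, 0, 1.3, 20, -10, 0.0593, -0.0152, 0.0195, 0, 0, 6, -5, 0.03, -0.0076, 0.01, 0, 0, 0, 0, 0, 0, 0, 0],
)

```text
time: 3.8
position: [0.5787, 0.1955, 0.1441]
tool_rot: [0.724, 0.621, 0.227, -0.197]
ft_force: [-0.2, 0.3, -0.0]
grip_width: 0.087
```

```bash
python3 - <<'E'
from h import *
robot.camera("wrist")
o=robot.get_obs(); w=robot.camera("wrist"); np.save("w2.npy",[o,w],allow_pickle=True); save("w2.png",w["color"],1.25)
print(o["time"],o["position"],o["q"],o["ft_force"],o["joint_velocities"])
go(o,[.579,.198,.145],rackR())
for t in ["riser_center","cap_center"]:
  for r in robot.spot_point("wrist",t)[:3]: print(t,r,world(w,*r["at"],None,o))
E
```

```text
3.85 [0.57947585 0.19530102 0.14492499] [-0.16191646  0.62407656  1.72474894  0.77254568  0.96419795 -0.51871365] [ 0.17439804 -0.55229825  0.90410094] [ 0.00396395 -0.01959048 -0.01917889 -0.00326471  0.00189856  0.00762858]
shift mm [-0.5  2.7  0.1] rotvec [-0.0001 -0.0018  0.0041]
riser_center {'at': [319.7, 200.8], 'conf': 0.7} [0.58746962 0.24414671 0.09313018]
cap_center {'at': [191.7, 205.0], 'conf': 0.69} [0.49314038 0.25692271 0.08851756]
```

View pics/w2.png

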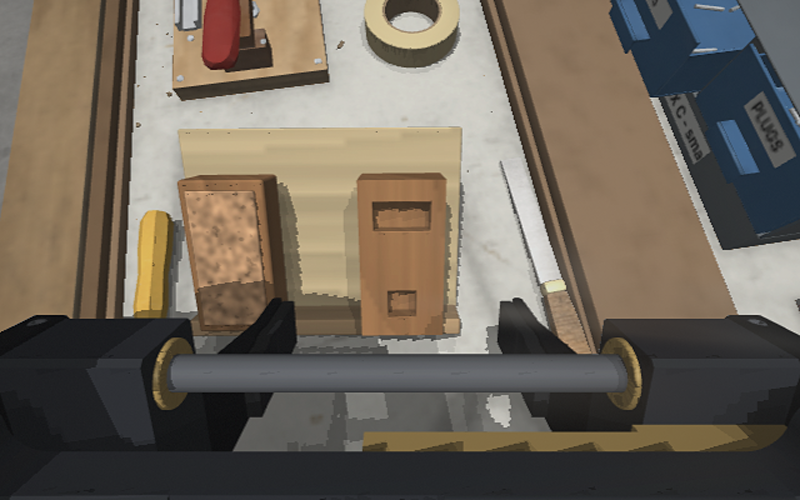

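```bash
python3 - <<'E'
from h import *
o,w=np.load("w2.npy",allow_pickle=True); save("w2c.png",w["color"][130:275,275:370],4)
save("w2d.png",w["color"][130:275,135:235],4)
E
```

```text
(no output)
```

View pics/w2c.png

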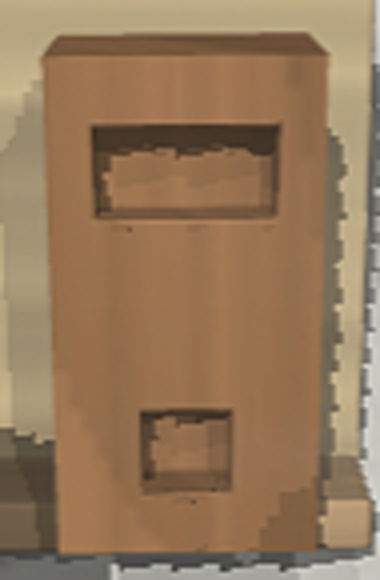

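View pics/w2d.png

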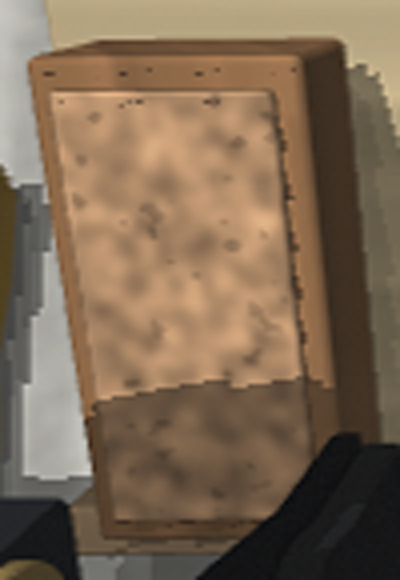

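```bash
python3 - <<'E'
from h import *
np.set_printoptions(precision=4,suppress=True)
o,w=np.load("w2.npy",allow_pickle=True); C=cloud(w,o)
def plane(poly,u0):
    m=np.zeros(w["z_map"].shape,np.uint8)
    cv2.fillPoly(m,[(np.array(poly)/4+[u0,130]).round().astype(np.int32)],1)
    P=C[(m>0)&np.isfinite(C[...,0])]
    for _ in range(4):
        ce=P.mean(0);n=np.linalg.svd(P-ce,full_matrices=False)[2][2];n*=np.sign(n[2]);d=(P-ce)@n
        P=P[abs(d)<.003]
    print(len(P),ce,n,np.degrees(np.arccos(n[2])),np.degrees(np.arctan2(-n[1],-n[0])),d.std());return ce,n
def hit(p,u0,ce,n):
    u,v=u0+p[0]/4-.375,130+p[1]/4-.375
    a=world(w,u,v,.1,o);b=world(w,u,v,.5,o);t=((ce-a)@n)/((b-a)@n);return a+(b-a)*t
def rep(n_,Q):
    ctr=sum(Q)/4
    print(n_,"ctr",ctr,"L",[np.linalg.norm(Q[i]-Q[j]) for i,j in [(0,1),(3,2),(0,3),(1,2)]])
    d=(Q[0]+Q[1]-Q[2]-Q[3]);d/=np.linalg.norm(d);e=Q[1]-Q[0]+Q[2]-Q[3]
    print("  xdir",d,"yaw",np.degrees(np.arctan2(d[1],d[0])),"slope",np.degrees(np.arcsin(d[2])),"ydir yaw",np.degrees(np.arctan2(e[1],e[0])));return ctr
ce,n=plane([(50,230),(315,230),(310,400),(60,400)],275)
c1=rep("riser",[hit(p,275,ce,n) for p in [(42,56),(329,56),(318,551),(60,552)]])
rep("wide",[hit(p,275,ce,n) for p in [(92,125),(282,124),(277,216),(95,217)]])
rep("nar",[hit(p,275,ce,n) for p in [(140,409),(233,409),(230,491),(142,491)]])
ctr=c1-.018*n;print("riser centre",ctr)
tcp=ctr+rackR()[:,2]*.014; print("tcp",tcp); go(o,tcp,rackR())
ce,n=plane([(65,110),(260,110),(290,500),(115,500)],135)
c2=rep("pad",[hit(p,135,ce,n) for p in [(50,91),(273,91),(312,518),(103,521)]])
print("cap centre",c2-.018*n)
E
```

```text
2783 [0.5877 0.239  0.0896] [-0.082  -0.5686  0.8185] 35.06341387759415 81.79734598396912 0.0006432861194718704
riser ctr [0.588  0.2388 0.0895] L [np.float64(0.04988876037116184), np.float64(0.050222441810606706), np.float64(0.09571529386066319), np.float64(0.09557934710917233)]
  xdir [0.115  0.8104 0.5745] yaw 81.92109852696056 slope 35.063351034101125 ydir yaw -8.562274048788877
wide ctr [0.5912 0.2611 0.1053] L [np.float64(0.033523335786714195), np.float64(0.032772596384232675), np.float64(0.016674977373242375), np.float64(0.016681225601171554)]
  xdir [0.1324 0.8078 0.5744] yaw 80.69072797654218 slope 35.05838859389512 ydir yaw -8.386313298641927
nar ctr [0.5845 0.2174 0.0743] L [np.float64(0.01750031947586783), np.float64(0.016883063462690213), np.float64(0.016886875130163837), np.float64(0.016891839719196576)]
  xdir [0.1275 0.8086 0.5744] yaw 81.04187297819497 slope 35.06107182870913 ydir yaw -8.683106971336551
riser centre [0.5895 0.249  0.0748]
tcp [0.5906 0.257  0.0633]
shift mm [ 11.2  61.7 -81.6] rotvec [-0.0001 -0.0018  0.0041]
4626 [0.4848 0.2573 0.0881] [-0.0863 -0.5686  0.8181] 35.104134627249294 81.36988443972787 0.0006386058531243986
pad ctr [0.4847 0.2559 0.087 ] L [np.float64(0.0395503533006098), np.float64(0.04096896481899899), np.float64(0.08410760133098745), np.float64(0.08342869169041833)]
  xdir [0.1419 0.8058 0.575 ] yaw 80.01391949628406 slope 35.09658559293566 ydir yaw -8.362680878754963
cap centre [0.4862 0.2661 0.0723]
```

Emit:
move_arm(
  rows=[1.2, 6.7, -8.6, 0, 0, 0.004, 0, 3, 15, -21, 0, 0, 0, 0, 3, 17, -22, 0, 0, 0, 0, 3, 15, -20, 0, 0, 0, 0, 1, 8, -10, 0, 0, 0, 0, 0, 0, 0, 0, 0, 0, 0],
)

```text
time: 4.6
position: [0.5897, 0.2598, 0.0625]
tool_rot: [0.721, 0.624, 0.227, -0.198]
ft_force: [0.4, -0.4, -0.5]
grip_width: 0.0871
```

```bash
python3 - <<'E'
from h import *
o=robot.get_obs(); print(o["time"],o["position"],o["ft_force"]); go(o,[.5906,.257,.0633],rackR())
E
```

```text
4.6 [0.58968312 0.25984563 0.0625378 ] [ 0.35865795 -0.35573047 -0.51657976]
shift mm [ 0.9 -2.8  0.8] rotvec [-0.001  -0.0027 -0.0042]
```

Emit:
move_arm(
  rows=[0.8, -2.5, 0.8, 0, 0, 0, 0, 0, 0, 0, 0, 0, 0, 0.5, 0, 0, 0, 0, 0, 0, 1, 0, 0, 0, 0, 0, 0, 1, 0, 0, 0, 0, 0, 0, 1, 0, 0, 0, 0, 0, 0, 1],
  grip_force=30,
)

```text
time: 5.2
position: [0.5918, 0.2561, 0.065]
tool_rot: [0.722, 0.623, 0.228, -0.197]
ft_force: [0.6, -0.5, -0.4]
grip_width: 0.0549
```

```bash
python3 - <<'E'
from h import *
o=robot.get_obs(); print(o["time"],o["position"],o["ft_force"],o["grip_width"]); go(o,[.5906,.257,.0633],rackR())
E
```

```text
5.2 [0.59177515 0.25607677 0.06500472] [ 0.60129089 -0.50919367 -0.36419983] 0.0548653257674263
shift mm [-1.2  0.9 -1.7] rotvec [-0.001   0.0003 -0.002 ]
```

Emit:
move_arm(
  rows=[0, 0, 0, 0, 0, 0, 1, 0, 0, 0, 0, 0, 0, 1, 0, 0, 0, 0, 0, 0, 1],
)

```text
time: 5.5
position: [0.5917, 0.2562, 0.0649]
tool_rot: [0.722, 0.623, 0.228, -0.197]
ft_force: [-1.5, -2.0, 2.3]
grip_width: 0.0497
```

```bash
python3 - <<'E'
from h import *
o=robot.get_obs(); print(o["time"],o["position"],o["ft_force"],o["grip_width"]); go(o,[.5906,.257,.0633],rackR())
np.save("grasp1.npy",[o],allow_pickle=True)
E
```

```text
5.5 [0.59168853 0.25618031 0.06488354] [-1.54579808 -1.96072679  2.27853386] 0.04965290959789584
shift mm [-1.1  0.8 -1.6] rotvec [-0.001  -0.     -0.0023]
```

```bash
python3 - <<'E'
from h import *
o=np.load("grasp1.npy",allow_pickle=True)[0]
R=Ro.from_quat(o["tool_rot"]).as_matrix()
off=R.T@(np.array([.5895,.249,.0748])-o["position"]);print("riser centre in tool mm",off*1000)
off[1]=0
for h in (.06,.038):
    tgt=np.array([.5834,-.1338,.038+.018+h]); F=flatR(69.5); pos=tgt-F@off; print(pos); go(o,pos,F)
print("pos seated",np.array([.5834,-.1338,.056])-F@off)
E
```

```text
riser centre in tool mm [ -0.37955067  -1.12186745 -12.38063015]
[ 0.58353292 -0.13344449  0.10361937]
shift mm [  -8.2 -389.6   38.7] rotvec [-0.5937  0.1527 -0.205 ]
[ 0.58353292 -0.13344449  0.08161937]
shift mm [  -8.2 -389.6   16.7] rotvec [-0.5937  0.1527 -0.205 ]
pos seated [ 0.58353292 -0.13344449  0.04361937]
```

Emit:
move_arm(
  rows=[-2, -10, 14, 0, 0, 0, 1, -3, -20, 28, 0, 0, 0, 1, -2, -25, 30, 0, 0, 0, 1, 0, -25, 25, 0, 0, 0, 1],
)

```text
time: 5.9
position: [0.5839, 0.175, 0.1633]
tool_rot: [0.722, 0.624, 0.227, -0.197]
ft_force: [0.5, -0.5, -1.5]
grip_width: 0.0499
```

Emit:
move_arm(
  rows=[0, -20, 0, -0.05, 0.013, -0.017, 1, 0, -35, 0, -0.06, 0.015, -0.021, 1, 0, -38, 0, -0.06, 0.015, -0.021, 1, 0, -38, 0, -0.06, 0.015, -0.021, 1, 0, -38, -3, -0.06, 0.015, -0.021, 1, 0, -38, -9, -0.06, 0.015, -0.021, 1, 0, -35, -9, -0.06, 0.015, -0.021, 1, 0, -30, -9, -0.06, 0.015, -0.021, 1, 0, -22, -9, -0.06, 0.015, -0.021, 1, 0, -13, -9, -0.06, 0.015, -0.021, 1, 0, -4, -5, 0, 0.003, 0, 1, 0, 0, 0, 0, 0, 0, 1],
)

```text
time: 7.1
position: [0.5838, -0.135, 0.1083]
tool_rot: [0.822, 0.57, 0.001, -0.002]
ft_force: [0.3, -0.9, -1.3]
grip_width: 0.0497
```

```bash
python3 - <<'E'
from h import *
robot.camera("side")
o=robot.get_obs(); w=robot.camera("wrist"); np.save("w3.npy",[o,w],allow_pickle=True); save("w3.png",w["color"],1.25)
s=robot.camera("side"); save("s3.png",s["color"][180:340,280:460],4)
print(o["time"],o["position"],o["ft_force"],o["grip_width"]);go(o,[.58353,-.13344,.1036],flatR(69.5))
E
```

```text
7.15 [ 0.58404847 -0.13474302  0.1086873 ] [ 0.95031402 -0.38002135 -2.13106775] 0.04970000145789648
shift mm [-0.5  1.3 -5.1] rotvec [-0.0047  0.001   0.0004]
```

View pics/w3.png

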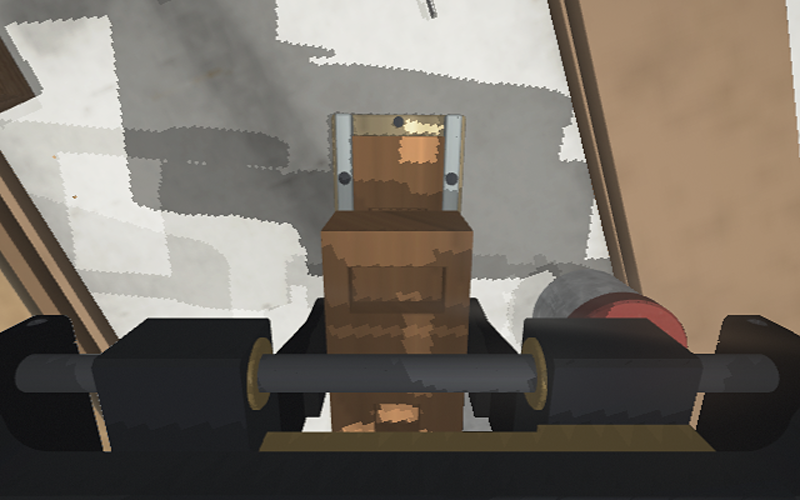

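View pics/s3.png

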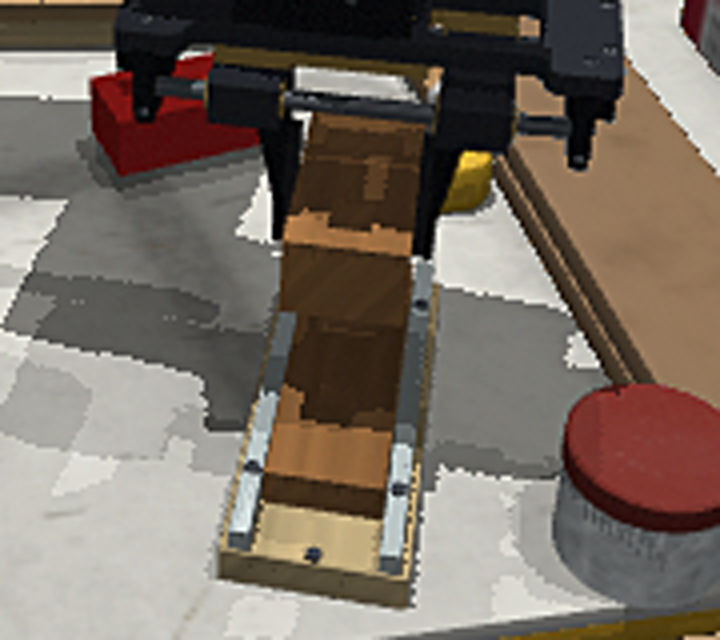

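```bash
python3 - <<'E'
from h import *
o,w=np.load("w3.npy",allow_pickle=True); save("w3c.png",w["color"][85:265,250:385],4.2*0.79)
E
```

```text
(no output)
```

View pics/w3c.png

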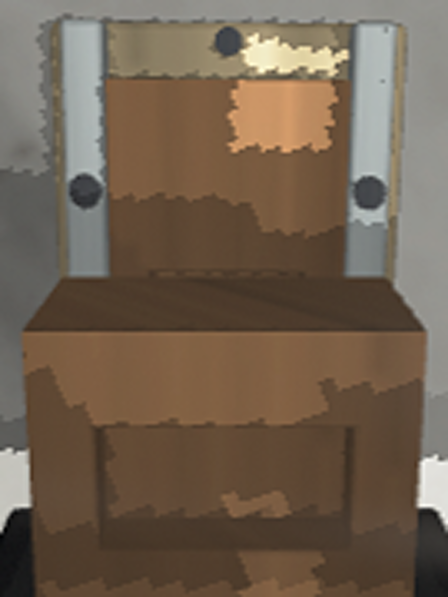

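```bash
python3 - <<'E'
from h import *
np.set_printoptions(precision=2,suppress=True)
o,w=np.load("w3.npy",allow_pickle=True)
R=Ro.from_quat(o["tool_rot"]).as_matrix(); F=flatR(69.5)
ztop=o["position"][2]+.0124+.018
print("depth check",world(w,250+200/3.318,85+375/3.318,None,o),ztop, world(w,250+200/3.318,85+150/3.318,None,o))
def q(u,v,z): return (F.T@(onplane(w,o,250+u/3.318-.35,85+v/3.318-.35,z)-np.array([.5834,-.1338,0])))[:2]*1000
print("coordinates (tool x,y) relative to bar middle")
for n,p in dict(barL=(106,79),barR=(351,79),barLlow=(109,275),barRlow=(346,275),notchL=(150,269),notchR=(305,269)).items(): print(n,q(*p,.038))
for n,p in dict(rL=(23,331),rR=(427,331),wL=(92,425),wR=(355,425),wLb=(98,549),wRb=(351,549)).items(): print(n,q(*p,ztop))
E
```

```text
depth check [ 0.59 -0.09  0.14] 0.13908729975184672 [ 0.6  -0.08  0.04]
coordinates (tool x,y) relative to bar middle
barL [ 75.13 -24.42]
barR [75.11 25.5 ]
barLlow [ 34.73 -25.02]
barRlow [34.73 25.73]
notchL [ 36.03 -16.21]
notchR [36.02 16.93]
rL [ 46.47 -25.04]
rR [46.46 24.75]
wL [ 34.28 -16.95]
wR [34.28 16.29]
wLb [ 17.21 -16.75]
wRb [17.21 16.33]
```

Emit:
move_arm(
  rows=[1, 1.4, -6, -0.0047, 0.001, 0, 1, 0, 0, -16, 0, 0, 0, 1, 0, 0, -16, 0, 0, 0, 1, 0, 0, -10, 0, 0, 0, 1, 0, 0, -4, 0, 0, 0, 1, 0, 0, 0, 0, 0, 0, 1],
)

```text
time: 7.85
position: [0.5854, -0.1331, 0.0562]
tool_rot: [0.822, 0.57, -0.0, 0.0]
ft_force: [-0.3, 0.3, -1.2]
grip_width: 0.0497
```

```bash
python3 - <<'E'
from h import *
o=robot.get_obs(); print(o["time"],o["position"],o["ft_force"],o["moment"],o["grip_width"]);go(o,[.58353+.0005,-.13344,.0436],flatR(69.5))
E
```

```text
7.85 [ 0.58538368 -0.13311096  0.05623006] [-0.2703796   0.30603021 -1.212695  ] [ 0.0141029  -0.05669241  0.02044568] 0.049659825148307364
shift mm [ -1.4  -0.3 -12.6] rotvec [ 0.001  -0.0001 -0.0001]
```

Emit:
move_arm(
  rows=[0, 0, -3, 0, 0, 0, 1, 0, 0, -3, 0, 0, 0, 1, 0, 0, -2, 0, 0, 0, 1, 0, 0, 0, 0, 0, 0, 1],
)

```text
time: 8.25
position: [0.5856, -0.1333, 0.0487]
tool_rot: [0.822, 0.57, -0.0, 0.001]
ft_force: [0.7, -0.1, -1.4]
grip_width: 0.0498
```

Emit:
move_arm(
  rows=[0, 0, -2, 0, 0, 0, 1, 0, 0, -2, 0, 0, 0, 1, 0, 0, 0, 0, 0, 0, 1],
)

```text
time: 8.55
position: [0.5855, -0.1333, 0.0445]
tool_rot: [0.822, 0.57, -0.0, 0.001]
ft_force: [-0.2, 1.4, -1.8]
grip_width: 0.0501
```

Emit:
move_arm(
  rows=[0, 0, -1, 0, 0, 0, 1, 0, 0, 0, 0, 0, 0, 1],
)

```text
time: 8.75
position: [0.5857, -0.1334, 0.0439]
tool_rot: [0.822, 0.57, -0.0, 0.001]
ft_force: [-0.5, -0.3, -0.3]
grip_width: 0.0499
```

Emit:
move_arm(
  rows=[0, 0, -1, 0, 0, 0, 1, 0, 0, 0, 0, 0, 0, 1],
)

```text
time: 8.95
position: [0.5857, -0.1334, 0.0438]
tool_rot: [0.822, 0.57, -0.0, 0.001]
ft_force: [-1.4, 0.2, 5.3]
grip_width: 0.0499
```

```bash
python3 - <<'E'
from h import *
o=robot.get_obs(); w=robot.camera("wrist"); s=robot.camera("side"); save("s4.png",s["color"][180:340,280:460],4)
print(o["position"],o["ft_force"])
print([world(w,u,v,None,o)[2].round(4) for u,v in [(290,180),(317,180),(317,140)]], [world(w,u,v,None,o) for u,v in [(317,190)]])
save("w4.png",w["color"],1.25)
E
```

```text
[ 0.58570116 -0.13341269  0.04379543] [-1.41561087  0.24450607  5.31849575]
[np.float64(0.0662), np.float64(0.0656), np.float64(0.0373)] [array([ 0.6002919 , -0.09051061,  0.07528433])]
```

View pics/s4.png

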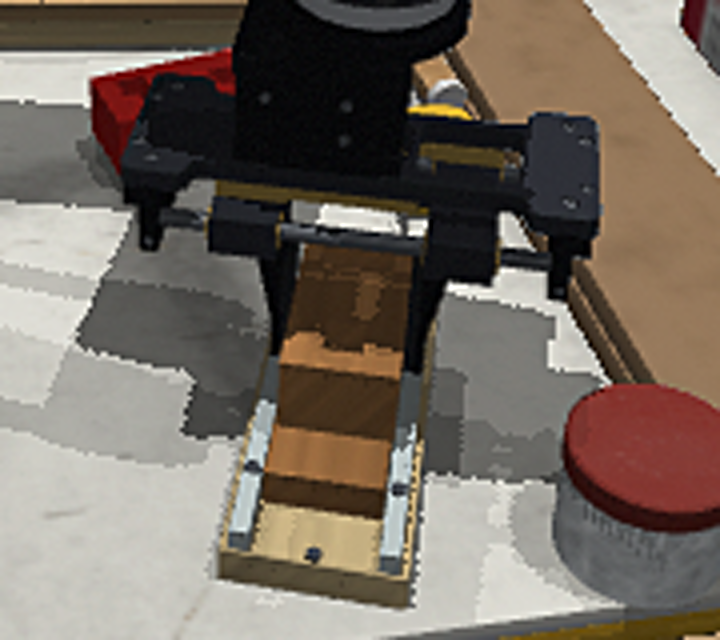

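View pics/w4.png

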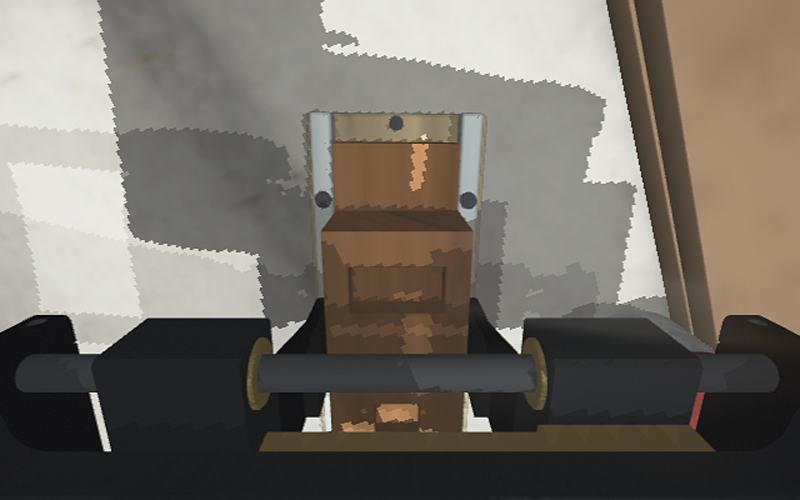

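Emit:
move_arm(
  rows=[0, 0, 0.8, 0, 0, 0, 0.8, 0, 0, 0, 0, 0, 0, 0.4, 0, 0, 0, 0, 0, 0, 0, 0, 0, 0, 0, 0, 0, 0, 0, 0, 0, 0, 0, 0, 0, 0, 0, 0, 0, 0, 0, 0, 0, 0, 10, 0, 0, 0, 0, 0, 0, 25, 0, 0, 0, 0, -3, -8, 40, 0, 0, 0, 0, -3, -7, 45, 0, 0, 0, 0, 0, 0, 30, 0, 0, 0, 0, 0, 0, 0, 0, 0, 0, 0],
)

```text
time: 10.25
position: [0.5829, -0.15, 0.1997]
tool_rot: [0.822, 0.57, 0.003, 0.006]
ft_force: [1.2, 0.2, -0.9]
grip_width: 0.087
```

```bash
python3 - <<'E'
from h import *
np.set_printoptions(precision=4,suppress=True)
robot.camera("wrist");o=robot.get_obs(); w=robot.camera("wrist"); np.save("w5.npy",[o,w],allow_pickle=True); save("w5.png",w["color"],1.25)
save("w5c.png",w["color"][60:270,245:395],3.5*.8)
print(o["time"],o["position"],o["ft_force"],o["grip_width"])
C=cloud(w,o)
# riser top plane
F=flatR(69.5);L=(C-np.array([.5834,-.1338,0]))@F
m=(abs(L[...,0])<46)&(abs(L[...,0])<.044)&(abs(L[...,1])<.022)&(C[...,2]>.067)
P=C[m];ce=P.mean(0);n=np.linalg.svd(P-ce,full_matrices=False)[2][2];n*=np.sign(n[2]);print(len(P),ce,"tilt deg",np.degrees(n[:2]),((P-ce)@n).std())
E
```

```text
10.3 [ 0.5812 -0.1491  0.1969] [ 0.3063  0.0401 -0.2866] 0.0867525941331985
19399 [ 0.5874 -0.1254  0.2514] tilt deg [-25.2849 -51.3138] 0.011496731574227481
```

View pics/w5c.png

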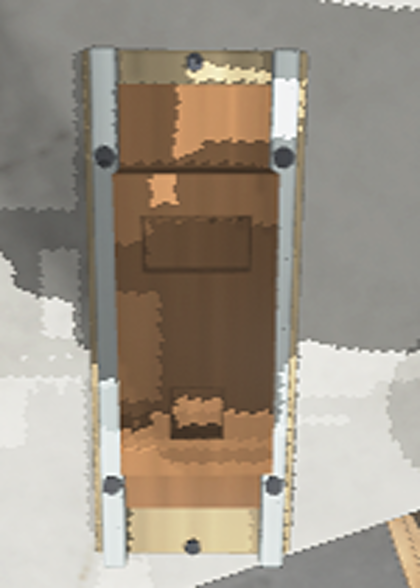

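```bash
python3 - <<'E'
from h import *
np.set_printoptions(precision=4,suppress=True)
o,w=np.load("w5.npy",allow_pickle=True);C=cloud(w,o)
F=flatR(69.5);L=(C-np.array([.5834,-.1338,0]))@F
m=(abs(L[...,0])<.044)&(abs(L[...,1])<.021)&(C[...,2]>.069)&(C[...,2]<.09)
P=C[m];ce=P.mean(0);n=np.linalg.svd(P-ce,full_matrices=False)[2][2];n*=np.sign(n[2]);print(len(P),ce,"tilt deg",np.degrees(n[:2]),((P-ce)@n).std())
q=lambda p,z=.074:onplane(w,o,245+p[0]/2.8-.32,60+p[1]/2.8-.32,z)
Wn=sum(q(p) for p in [(143,216),(250,216),(250,271),(143,271)])/4
N=sum(q(p) for p in [(171,389),(223,389),(222,439),(171,439)])/4
d=Wn-N;print(Wn,N,(Wn+N)/2,np.linalg.norm(d),np.degrees(np.arctan2(d[1],d[0])))
e=q((280,171))-q((114,171));print(np.linalg.norm(e),np.degrees(np.arctan2(e[1],e[0]))+90)
print("end mid - 48:", (q((280,171))+q((114,171)))/2-.048*F[:,0])
go(o,[0.4862-.0077*0,.2661,.0723]-rackR(81.5)[:,2]*.086,rackR(81.5))
E
```

```text
3668 [ 0.5827 -0.1348  0.0742] tilt deg [ 0.1031 -0.0486] 0.0008772695177496185
[ 0.5941 -0.1081  0.074 ] [ 0.575  -0.1592  0.074 ] [ 0.5845 -0.1336  0.074 ] 0.054527335645545925 69.45496579913987
0.049464940361048225 69.47109895518878
end mid - 48: [ 0.585 -0.133  0.074]
shift mm [-102.3  366.5  -54.1] rotvec [ 0.596  -0.1461  0.2055]
```

Riser is seated: its top is at 74.2 mm and level to 0.1°. Next is the cap.

Emit:
move_arm(
  rows=[-5, 15, 0, 0.03, -0.0073, 0.01, 0, -10, 35, 0, 0.06, -0.0146, 0.0205, 0, -10, 38, 0, 0.06, -0.0146, 0.0205, 0, -10, 40, -4, 0.06, -0.0146, 0.0205, 0, -10, 42, -8, 0.06, -0.0146, 0.0205, 0, -10, 42, -8, 0.06, -0.0146, 0.0205, 0, -11, 42, -8, 0.06, -0.0146, 0.0205, 0, -11, 42, -8, 0.06, -0.0146, 0.0205, 0, -11, 40, -9, 0.06, -0.0146, 0.0205, 0, -10, 25, -7, 0.06, -0.0146, 0.0205, 0, -5, 6, -2, 0.026, -0.007, 0.01, 0, 0, 0, 0, 0, 0, 0, 0],
)

```text
time: 11.55
position: [0.4735, 0.2195, 0.1375]
tool_rot: [0.722, 0.623, 0.223, -0.202]
ft_force: [0.1, -0.2, 0.3]
grip_width: 0.0872
```

```bash
python3 - <<'E'
from h import *
np.set_printoptions(precision=4,suppress=True)
robot.camera("wrist")
o=robot.get_obs(); w=robot.camera("wrist"); np.save("w6.npy",[o,w],allow_pickle=True); save("w6.png",w["color"],1.25)
save("w6c.png",w["color"][125:275,265:375],4)
print(o["time"],o["position"],o["ft_force"])
go(o,[0.4862,.2661,.0723]-rackR(81.5)[:,2]*.086,rackR(81.5))
E
```

```text
11.6 [0.4751 0.2189 0.1381] [ 0.2256 -0.2271 -0.5065]
shift mm [ 3.8 -1.6  4.6] rotvec [-0.0012 -0.0108 -0.0035]
```

View pics/w6.png

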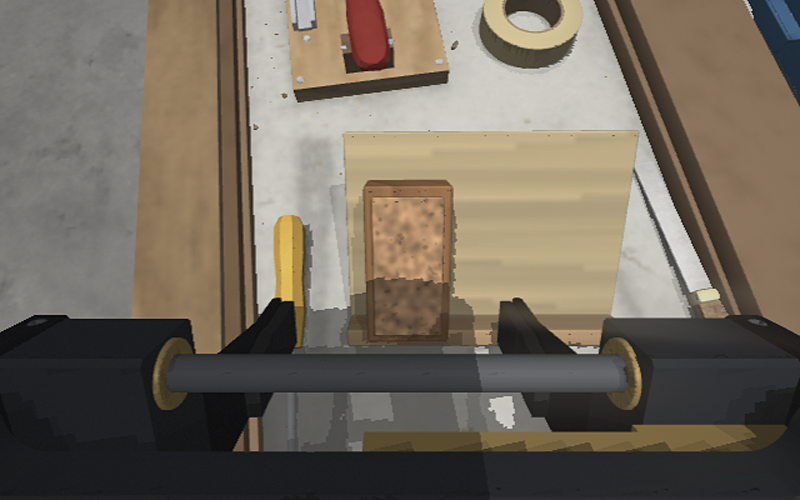

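View pics/w6c.png

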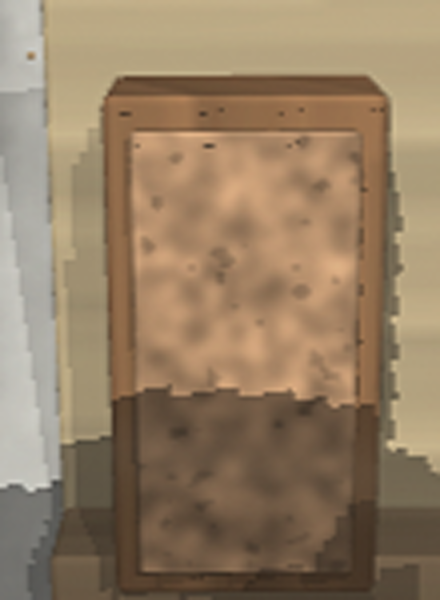

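```bash
python3 - <<'E'
from h import *
np.set_printoptions(precision=4,suppress=True)
o,w=np.load("w6.npy",allow_pickle=True);C=cloud(w,o)
m=np.zeros(w["z_map"].shape,np.uint8);cv2.fillPoly(m,[(np.array([(140,150),(345,150),(345,550),(145,550)])/4+[265,125]).astype(np.int32)],1)
P=C[m>0];ce=P.mean(0);n=np.linalg.svd(P-ce,full_matrices=False)[2][2];n*=np.sign(n[2]);print(n,((P-ce)@n).std())
print("tilt",np.degrees(np.arccos(n[2])),"yaw",np.degrees(np.arctan2(-n[1],-n[0])))
def hit(p,c):
    u,v=265+p[0]/4-.375,125+p[1]/4-.375
    a=world(w,u,v,.1,o);b=world(w,u,v,.5,o);t=((c-a)@n)/((b-a)@n);return a+(b-a)*t
def rep(Q):
    ctr=sum(Q)/4;d=(Q[0]+Q[1]-Q[2]-Q[3]);e=Q[1]-Q[0]+Q[2]-Q[3]
    print(ctr,[round(np.linalg.norm(Q[i]-Q[j]),4) for i,j in [(0,1),(3,2),(0,3),(1,2)]],np.degrees(np.arctan2(d[1],d[0])),np.degrees(np.arctan2(e[1],e[0]))+90);return ctr
a=rep([hit(p,ce) for p in [(131,131),(361,131),(355,572),(137,574)]])-.018*n
b=rep([hit(p,ce-.003*n) for p in [(105,97),(388,97),(377,590),(120,592)]])-.015*n
c=(a+b)/2;print(a,b); 
R=rackR(81.5); t=c+R[:,2]*.012;print("centre",c,"tcp",t);go(o,t,R)
np.save("cap.npy",c)
E
```

```text
Traceback (most recent call last):
numpy.linalg.LinAlgError: SVD did not converge
```

```bash
python3 - <<'E'
from h import *
np.set_printoptions(precision=4,suppress=True)
o,w=np.load("w6.npy",allow_pickle=True);C=cloud(w,o)
m=np.zeros(w["z_map"].shape,np.uint8);cv2.fillPoly(m,[(np.array([(140,150),(345,150),(345,550),(145,550)])/4+[265,125]).astype(np.int32)],1)
P=C[(m>0)&np.isfinite(C[...,0])];ce=P.mean(0);n=np.linalg.svd(P-ce,full_matrices=False)[2][2];n*=np.sign(n[2]);print(n,((P-ce)@n).std())
print("tilt",np.degrees(np.arccos(n[2])),"yaw",np.degrees(np.arctan2(-n[1],-n[0])))
def hit(p,c):
    u,v=265+p[0]/4-.375,125+p[1]/4-.375
    a=world(w,u,v,.1,o);b=world(w,u,v,.5,o);t=((c-a)@n)/((b-a)@n);return a+(b-a)*t
def rep(Q):
    ctr=sum(Q)/4;d=(Q[0]+Q[1]-Q[2]-Q[3]);e=Q[1]-Q[0]+Q[2]-Q[3]
    print(ctr,[round(np.linalg.norm(Q[i]-Q[j]),4) for i,j in [(0,1),(3,2),(0,3),(1,2)]],np.degrees(np.arctan2(d[1],d[0])),np.degrees(np.arctan2(e[1],e[0]))+90);return ctr
a=rep([hit(p,ce) for p in [(131,131),(361,131),(355,572),(137,574)]])-.018*n
b=rep([hit(p,ce-.003*n) for p in [(105,97),(388,97),(377,590),(120,592)]])-.015*n
c=(a+b)/2;print(a,b); 
R=rackR(81.5); t=c+R[:,2]*.012;print("centre",c,"tcp",t);go(o,t,R)
np.save("cap.npy",c)
E
```

```text
[-0.0828 -0.5691  0.8181] 0.0006348336085306207
tilt 35.109129796635365 yaw 81.7216294109777
[0.4852 0.2559 0.0871] [np.float64(0.0392), np.float64(0.0411), np.float64(0.084), np.float64(0.0835)] 81.80386581944207 81.80528639682994
[0.4857 0.2576 0.0846] [np.float64(0.0485), np.float64(0.0494), np.float64(0.0949), np.float64(0.0943)] 82.09644737838359 81.76297071559608
[0.4867 0.2662 0.0724] [0.487  0.2661 0.0724]
centre [0.4868 0.2661 0.0724] tcp [0.4878 0.2729 0.0625]
shift mm [ 12.7  54.1 -75.6] rotvec [-0.0012 -0.0108 -0.0035]
```

Emit:
move_arm(
  rows=[4, 6, -8, -0.0012, -0.0108, -0.0015, 0, 3, 13, -19, 0, 0, 0, 0, 2.5, 14, -20, 0, 0, 0, 0, 2, 14, -18, 0, 0, 0, 0, 1.2, 6.5, -9, 0, 0, 0, 0, 0, 0, 0, 0, 0, 0, 0],
)

```text
time: 12.25
position: [0.4891, 0.2727, 0.0644]
tool_rot: [0.721, 0.624, 0.229, -0.196]
ft_force: [0.5, -0.5, 0.5]
grip_width: 0.087
```

```bash
python3 - <<'E'
from h import *
o=robot.get_obs(); print(o["time"],o["position"],o["ft_force"]); go(o,[.4878,.2729,.0625],rackR())
E
```

```text
12.25 [0.4890761  0.27268581 0.06440837] [ 0.48606419 -0.45351166  0.47840137]
shift mm [-1.3  0.2 -1.9] rotvec [ 0.0002  0.0031 -0.0029]
```

Emit:
move_arm(
  rows=[-1.1, 0, -1.3, 0, 0, 0, 0.5, 0, 0, 0, 0, 0, 0, 1, 0, 0, 0, 0, 0, 0, 1, 0, 0, 0, 0, 0, 0, 1, 0, 0, 0, 0, 0, 0, 1, 0, 0, 0, 0, 0, 0, 1, 0, 0, 0, 0, 0, 0, 1, 0, 0, 0, 0, 0, 0, 1, 0, 0, 0, 0, 0, 0, 1],
  grip_force=30,
)

```text
time: 13.15
position: [0.4886, 0.2719, 0.0645]
tool_rot: [0.721, 0.624, 0.23, -0.195]
ft_force: [-0.6, -3.8, 5.9]
grip_width: 0.0498
```

```bash
python3 - <<'E'
from h import *
np.set_printoptions(precision=4,suppress=True)
o=robot.get_obs(); print(o["time"],o["position"],o["ft_force"],o["grip_width"])
np.save("grasp2.npy",[o],allow_pickle=True)
R=Ro.from_quat(o["tool_rot"]).as_matrix()
off=R.T@(np.load("cap.npy")-o["position"]);print("cap centre in tool",off*1000);off[1]=0
F=flatR(69.5)
for h in (.05,0): 
    pos=np.array([.5846,-.1335,.056+.033+h])-F@off;print(pos);go(o,pos,F)
E
```

```text
13.15 [0.4886 0.2719 0.0645] [-0.6308 -3.7994  5.8635] 0.04977053099243194
cap centre in tool [-0.4236 -0.846  -9.859 ]
[ 0.5847 -0.1331  0.1291]
shift mm [  96.2 -405.    64.6] rotvec [-0.5922  0.1579 -0.2059]
[ 0.5847 -0.1331  0.0791]
shift mm [  96.2 -405.    14.6] rotvec [-0.5922  0.1579 -0.2059]
```

Emit:
move_arm(
  rows=[-2, -10, 14, 0, 0, 0, 1, -3, -20, 28, 0, 0, 0, 1, -2, -25, 30, 0, 0, 0, 1, 0, -25, 25, 0, 0, 0, 1, 5, -30, 0, -0.05, 0.013, -0.017, 1, 12, -37, 0, -0.06, 0.016, -0.021, 1, 12, -38, 0, -0.06, 0.016, -0.021, 1, 12, -38, 0, -0.06, 0.016, -0.021, 1, 12, -38, 0, -0.06, 0.016, -0.021, 1, 12, -38, -4, -0.06, 0.016, -0.021, 1, 12, -36, -7, -0.06, 0.016, -0.021, 1, 12, -30, -7, -0.06, 0.016, -0.021, 1],
)

```text
time: 14.35
position: [0.5702, -0.0946, 0.1425]
tool_rot: [0.808, 0.585, 0.047, -0.041]
ft_force: [-0.2, 0.1, -1.3]
grip_width: 0.0501
```

Emit:
move_arm(
  rows=[9, -22, -7, -0.06, 0.016, -0.021, 1, 5, -13, -5, -0.06, 0.016, -0.02, 1, 0, -5, -2, -0.002, 0, 0, 1, 0, 0, 0, 0, 0, 0, 1],
)

```text
time: 14.75
position: [0.5832, -0.1323, 0.1281]
tool_rot: [0.821, 0.571, -0.0, -0.002]
ft_force: [-0.3, 0.5, -1.1]
grip_width: 0.0498
```

```bash
python3 - <<'E'
from h import *
np.set_printoptions(precision=4,suppress=True)
robot.camera("side")
o=robot.get_obs(); w=robot.camera("wrist"); np.save("w7.npy",[o,w],allow_pickle=True)
save("w7.png",w["color"],1.25);save("w7c.png",w["color"][85:265,250:385],3.3)
print(o["time"],o["position"],o["ft_force"],o["grip_width"]);go(o,[ 0.5847, -0.1331,.1291],flatR(69.5))
E
```

```text
14.8 [ 0.5831 -0.1322  0.1285] [ 0.6369  0.6901 -1.452 ] 0.05020362075915657
shift mm [ 1.6 -0.9  0.6] rotvec [-0.0026 -0.0021 -0.0014]
```

View pics/w7c.png

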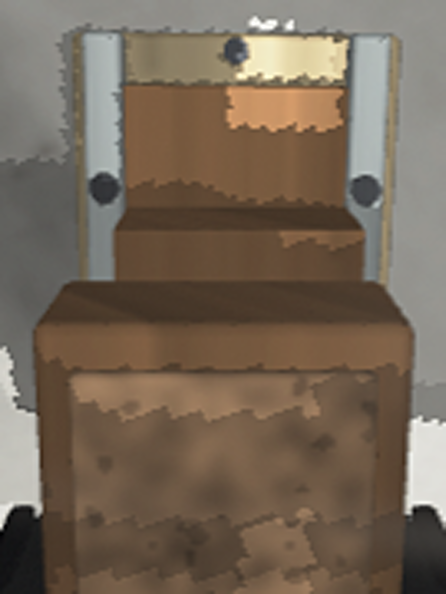

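```bash
python3 - <<'E'
from h import *
np.set_printoptions(precision=2,suppress=True)
o,w=np.load("w7.npy",allow_pickle=True)
F=flatR(69.5);zt=o["position"][2]+.0099+.015
print(zt,world(w,250+220/3.3,85+350/3.3,None,o)[2],world(w,250+220/3.3,85+480/3.3,None,o)[2],world(w,250+220/3.3,85+255/3.3,None,o)[2])
def q(u,v,z): return (F.T@(onplane(w,o,250+u/3.3-.35,85+v/3.3-.35,z)-np.array([.5846,-.1335,0])))[:2]*1000
print("tool xy rel. riser centre")
for n,a in dict(riserL=(114,229,.074),riserR=(364,229,.074),capL=(33,325,zt),capR=(413,325,zt),padL=(70,371,zt+.003),padR=(376,371,zt+.003),barL=(123,84,.038),barR=(348,84,.038)).items(): print(n,q(*a))
E
```

```text
0.15337562149469047 0.15290363080018307 0.155800756398434 0.07359939276564974
tool xy rel. riser centre
riserL [ 47.86 -24.88]
riserR [47.95 24.59]
capL [ 47.17 -27.53]
capR [47.28 21.4 ]
padL [ 41.87 -22.55]
padR [41.96 16.47]
barL [ 74.81 -25.7 ]
barR [74.89 24.32]
```

Emit:
move_arm(
  rows=[2.8, -0.8, -3, -0.0026, -0.0021, 0, 1, 0, 0, -12, 0, 0, 0, 1, 0, 0, -12, 0, 0, 0, 1, 0, 0, -8, 0, 0, 0, 1, 0, 0, -3, 0, 0, 0, 1, 0, 0, 0, 0, 0, 0, 1],
)

```text
time: 15.45
position: [0.5865, -0.1334, 0.0902]
tool_rot: [0.821, 0.57, -0.0, 0.001]
ft_force: [0.2, -0.8, -1.2]
grip_width: 0.0496
```

```bash
python3 - <<'E'
from h import *
o=robot.get_obs(); print(o["time"],o["position"],o["ft_force"]);go(o,[.5858,-.1332,.0791],flatR(69.5))
E
```

```text
15.45 [ 0.58648668 -0.1334078   0.09023817] [ 0.21743095 -0.76098517 -1.17803997]
shift mm [ -0.7   0.2 -11.1] rotvec [ 0.0014  0.0004 -0.001 ]
```

Emit:
move_arm(
  rows=[-0.5, 0, -2, 0, 0, 0, 1, 0, 0, -2, 0, 0, 0, 1, 0, 0, -2, 0, 0, 0, 1, 0, 0, 0, 0, 0, 0, 1],
)

```text
time: 15.85
position: [0.5865, -0.1336, 0.0851]
tool_rot: [0.821, 0.57, 0.0, 0.001]
ft_force: [0.2, -0.7, -1.7]
grip_width: 0.05
```

Emit:
move_arm(
  rows=[0, 0, -2, 0, 0, 0, 1, 0, 0, -2, 0, 0, 0, 1, 0, 0, -1, 0, 0, 0, 1, 0, 0, 0, 0, 0, 0, 1],
)

```text
time: 16.25
position: [0.5864, -0.1336, 0.08]
tool_rot: [0.821, 0.57, 0.0, 0.001]
ft_force: [-0.4, -0.7, -1.9]
grip_width: 0.0496
```

Emit:
move_arm(
  rows=[0, 0, -1, 0, 0, 0, 1, 0, 0, 0, 0, 0, 0, 1],
)

```text
time: 16.45
position: [0.5867, -0.1337, 0.0793]
tool_rot: [0.821, 0.57, 0.0, 0.002]
ft_force: [0.4, -0.2, -2.1]
grip_width: 0.0498
```

Emit:
move_arm(
  rows=[0, 0, -1, 0, 0, 0, 1, 0, 0, 0, 0, 0, 0, 1],
)

```text
time: 16.65
position: [0.5867, -0.1338, 0.0792]
tool_rot: [0.821, 0.57, 0.0, 0.002]
ft_force: [-1.5, 0.0, 4.2]
grip_width: 0.0499
```

Emit:
move_arm(
  rows=[0, 0, -0.7, 0, 0, 0, 1, 0, 0, 0, 0, 0, 0, 1],
)

```text
time: 16.85
position: [0.5867, -0.1337, 0.0792]
tool_rot: [0.821, 0.57, 0.0, 0.002]
ft_force: [-2.7, 0.4, 8.6]
grip_width: 0.0496
```

Emit:
move_arm(
  rows=[0, 0, 1.3, 0, 0, 0, 0.8, 0, 0, 0, 0, 0, 0, 0.4, 0, 0, 0, 0, 0, 0, 0, 0, 0, 0, 0, 0, 0, 0, 0, 0, 0, 0, 0, 0, 0, 0, 0, 0, 0, 0, 0, 0, 0, 0, 10, 0, 0, 0, 0, 0, 0, 25, 0, 0, 0, 0, -3, -8, 40, 0, 0, 0, 0, -3, -7, 40, 0, 0, 0, 0, -3, -8, 30, 0, 0, 0, 0, 0, 0, 0, 0, 0, 0, 0],
)

```text
time: 18.05
position: [0.5804, -0.1589, 0.2299]
tool_rot: [0.822, 0.57, 0.003, 0.007]
ft_force: [0.8, -0.0, 0.1]
grip_width: 0.0869
```

```bash
python3 - <<'E'
from h import *
np.set_printoptions(precision=4,suppress=True)
robot.camera("wrist");o=robot.get_obs(); w=robot.camera("wrist"); s=robot.camera("side"); t=robot.camera("top")
save("w8.png",w["color"],1.25);save("s8.png",s["color"],1.25);save("t8.png",t["color"],1.25);save("s8c.png",s["color"][180:340,280:460],4)
print(o["time"],o["position"],o["ft_force"],o["grip_width"])
C=cloud(w,o);F=flatR(69.5);L=(C-np.array([.5846,-.1335,0]))@F
m=(abs(L[...,0])<.038)&(abs(L[...,1])<.017)&(C[...,2]>.1)&(C[...,2]<.117)
P=C[m];ce=P.mean(0);n=np.linalg.svd(P-ce,full_matrices=False)[2][2];n*=np.sign(n[2]);print(len(P),ce,"expect z .107; tilt deg",np.degrees(n[:2]),((P-ce)@n).std())
for th in ["tape_measure","offcut"]:
  for c_,nm in ((t,"top"),(s,"side")):
    for r in robot.search_frame(nm,th)[:1]: print(th,nm,r,world(c_,*r["at"]))
c=np.load("top0.npy",allow_pickle=True).item()
d=cv2.absdiff(t["color"],c["color"]).max(2)
print("diff tape",d[135:165,315:350].mean(),"offcut",d[262:285,297:342].mean())
E
```

```text
18.1 [ 0.579  -0.1577  0.2272] [ 0.2794 -0.2318 -0.8772] 0.08730327796493803
3407 [ 0.585  -0.1323  0.107 ] expect z .107; tilt deg [ 0.0182 -0.022 ] 0.0006861488186797512
tape_measure top {'at': [331.8, 150.0], 'conf': 0.95} [0.6728 0.0445 0.0362]
tape_measure side {'at': [387.6, 219.9], 'conf': 0.57} [0.6722 0.0177 0.0315]
offcut top {'at': [317.0, 276.7], 'conf': 0.98} [0.3908 0.0841 0.0336]
offcut side {'at': [259.0, 223.9], 'conf': 0.85} [0.3971 0.0487 0.0303]
diff tape 25.35142857142857 offcut 32.54589371980676
```

View pics/w8.png

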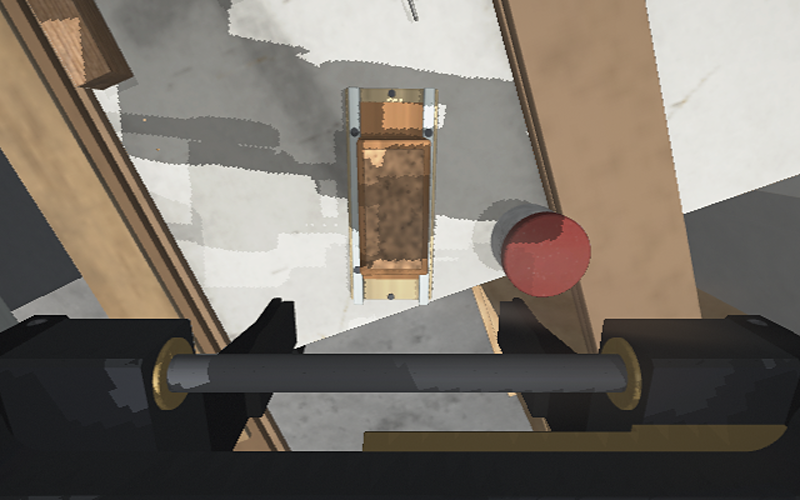

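View pics/s8c.png

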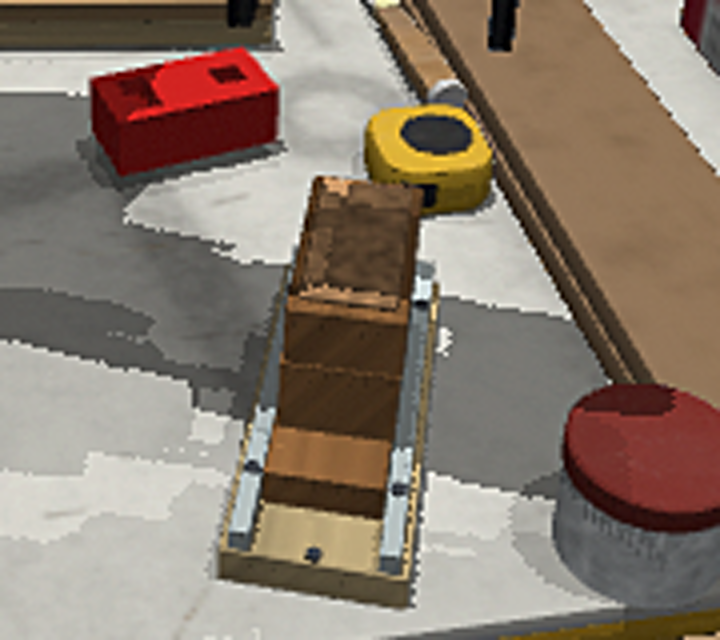

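View pics/t8.png

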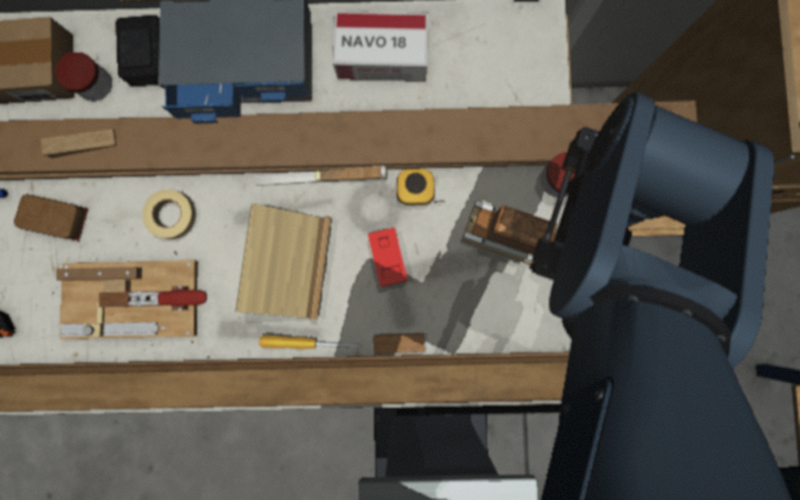

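The pictures show the cap squarely on the riser in the channel at (393,205) in the wrist view, with the gripper well clear. The tape measure at (416,187) and the offcut at (400,343) in the top view are where they were.

```bash
python3 -c "
from rig import robot
print(robot.hand_in(), robot.get_obs()['time'])"
```

```text
the job is handed in; nothing more can be done
the job is handed in; nothing more can be done
```

The riser is seated in the notched bar and released, and the cap is seated in the riser's notches and released. I handed the job in just after the 18 s mark of the 64 s allowed.

**How it went**
- I located the bar from the wrist camera instead of by touch. Its middle is at about (0.583, -0.134) m, turned 69.5°.
- I took the brown riser from the rack. The red look-alike was left alone.
- The riser went down without touching anything until it bottomed, with about 5 N on the wrist.
- The cap went down the same way and bottomed with at most about 9 N.

**Last checks**
- **Riser:** after release its top was at 74.2 mm (74 mm expected), level to about 0.1°.
- **Cap:** after release the pad top was at 107.0 mm (107 mm expected), level to about 0.03°.
- **Gripper:** open and clear of the work.
- **Tape measure and offcut:** both appear in the same place as at the start. This is judged by eye and from the networks' points. A pixel comparison of those areas told nothing, because the arm's shadow had changed.

**Disagreement:** the measured positions and the gripper's own centre differed by about 1 mm across the jaws. I corrected both placings from where the parts appeared relative to each other in the wrist picture.

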